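# Isolate the power unit, find its loose terminal bolt and hold that bolt's cover open

### The job

Make the power unit safe to work on: take the grey isolator card from its stand, slide it fully down into the slot at the unit's left end and let go of it. Then tap the unit's three bolts from above to find the loose one, which sinks and stays down, and by its bar lift the hinged cover behind that bolt, and no other cover, to 45 degrees open or more. The program finishes while the gripper is still holding that cover up, with the card still home and the other things on the bench left where they are.

Things in the scene. Friction and masses are not known exactly. Their poses are not given: they have to be found in the camera images.
- card_center (a point): (All sizes here are in mm.) Centre of the isolator card: a plain grey rigid plate 60 wide (its x), 8 thick (its y), 90 tall (its z, up), 40 to 80 g, the same either way round. It starts standing upright in a black stand 100 x 60 x 30 tall, 25 deep in the stand's slot, so its upper 65 stand free for a pinch across the thickness; pull straight up to take it out.
- unit: The power unit, fixed to the bench: aluminium case 150 deep (x) x 300 wide (y) x 60 tall, cooling fins on its far face. Origin at the centre of its underside, x away from the robot, y to the left (it may be turned a little). Front row on its top: three steel bolts; behind each bolt, its own hinged cover; at its left end, the isolator slot.
- slot_mouth (a point): Centre of the mouth of the isolator slot, on the unit's top face (60 above the bench); axes as the unit's. The slot is 65 long along the unit's x, 10.5 wide along its y, 35 deep, with a 4 chamfer round the mouth. The card goes in from above with its 60 width along the slot; fully home, its lower edge rests on the slot's floor and its top stands 55 above the mouth (card centre 10 above the mouth).
- bolt_left_top (a point): Centre of the top of the left bolt (as seen from the robot): steel hex head about 24 across and 12 tall on a round flange 33 across. Its top starts 24.5 above the unit's top face and this point moves with the bolt; bolts are 75 apart and each lies 48 nearer the robot than the lifting bar of its cover.
- bolt_left (a joint): How far the left bolt has sunk, m: 0 raised (start), 0.007 fully sunk. One of the three bolts, any of them, is loose: it slides down under about 2 N and stays down (press with about 6 N to be sure). The two others stay within 1 mm even at 25 N. All look alike before tapping.
- cover_left (a joint): Opening of the left bolt's cover, rad: 0 shut (lying flat), 1.3 the stop. The cover is a grey plastic flap 78 x 66 x 7, with its bar 80 g, behind the left bolt; its hinge is on the side away from the robot, so the near edge lifts up and away. It falls shut by itself from any angle when let go.
- bar_left (a point): Lifting bar of the left cover: a round steel bar 10 thick and 46 long, parallel to the hinge, fixed near the flap's near edge on two posts (one at each end, 34 free between them). The point is the bar's centre, 32 above the flap's upper face; when shut, the hinge axis (along the unit's y) lies 66 farther from the robot along the unit's x and 35.5 lower. Turns with the cover; a pinch across the round bar lets it turn between the fingers.
- bolt_middle_top (a point): Centre of the top of the middle bolt (as seen from the robot): steel hex head about 24 across and 12 tall on a round flange 33 across. Its top starts 24.5 above the unit's top face and this point moves with the bolt; bolts are 75 apart and each lies 48 nearer the robot than the lifting bar of its cover.
- bolt_middle (a joint): How far the middle bolt has sunk, m: 0 raised (start), 0.007 fully sunk. One of the three bolts, any of them, is loose: it slides down under about 2 N and stays down (press with about 6 N to be sure). The two others stay within 1 mm even at 25 N. All look alike before tapping.
- cover_middle (a joint): Opening of the middle bolt's cover, rad: 0 shut (lying flat), 1.3 the stop. The cover is a grey plastic flap 78 x 66 x 7, with its bar 80 g, behind the middle bolt; its hinge is on the side away from the robot, so the near edge lifts up and away. It falls shut by itself from any angle when let go.
- bar_middle (a point): Lifting bar of the middle cover: a round steel bar 10 thick and 46 long, parallel to the hinge, fixed near the flap's near edge on two posts (one at each end, 34 free between them). The point is the bar's centre, 32 above the flap's upper face; when shut, the hinge axis (along the unit's y) lies 66 farther from the robot along the unit's x and 35.5 lower. Turns with the cover; a pinch across the round bar lets it turn between the fingers.
- bolt_right_top (a point): Centre of the top of the right bolt (as seen from the robot): steel hex head about 24 across and 12 tall on a round flange 33 across. Its top starts 24.5 above the unit's top face and this point moves with the bolt; bolts are 75 apart and each lies 48 nearer the robot than the lifting bar of its cover.
- bolt_right (a joint): How far the right bolt has sunk, m: 0 raised (start), 0.007 fully sunk. One of the three bolts, any of them, is loose: it slides down under about 2 N and stays down (press with about 6 N to be sure). The two others stay within 1 mm even at 25 N. All look alike before tapping.
- cover_right (a joint): Opening of the right bolt's cover, rad: 0 shut (lying flat), 1.3 the stop. The cover is a grey plastic flap 78 x 66 x 7, with its bar 80 g, behind the right bolt; its hinge is on the side away from the robot, so the near edge lifts up and away. It falls shut by itself from any angle when let go.
- bar_right (a point): Lifting bar of the right cover: a round steel bar 10 thick and 46 long, parallel to the hinge, fixed near the flap's near edge on two posts (one at each end, 34 free between them). The point is the bar's centre, 32 above the flap's upper face; when shut, the hinge axis (along the unit's y) lies 66 farther from the robot along the unit's x and 35.5 lower. Turns with the cover; a pinch across the round bar lets it turn between the fingers.
- solder_reel: Bystander, loose: metal reel of solder, 52 across, 46 tall. Origin at the centre of its underside.
- tape_roll: Bystander, loose: roll of tape lying flat, 90 across, 24 tall. Origin at the centre of its underside.
- screwdriver: Bystander, loose: screwdriver lying flat, 170 long. Origin at the middle of its length, on its underside.
- heat_sink: Bystander, loose: small finned aluminium heat sink, 40 x 50 x 28. Origin at the centre of its underside.
- connector: Bystander, loose: small white plastic connector, about 45 x 26 x 24. Origin at the centre of its underside.
- flux_jar: Bystander, loose: small jar with a metal cap, 44 across, 50 tall. Origin at the centre of its underside.
- parts_box: Bystander, loose: open black parts box, 120 x 160 x 60 with odds and ends. Origin at the centre of its underside.
Not all that is in view belongs to the job. Of the things that look like the part that bears card_center, the smaller one is meant.

How it is judged:
On the way, in this order (a step that is already met when the one before it is completed fails the run):
1. the isolator card is fully down in the slot and let go (horizontal distance between card_center and slot_mouth below 0.006 m and z of card_center in the frame of unit below 0.074 m and angle between card_center's own z axis and vertical below 0.12 rad and contact force between card and the fingers below 0.1 N), for 0.3 s.
2. the loose bolt has been tapped and has sunk (value of joint any of bolt_left, bolt_middle, bolt_right above 0.005 m), for 0.1 s.
At the end, for the whole second after the job is handed in: Card home in the slot (centre within 6 mm of the slot's seen from above, at most 4 mm short of full depth, within 7 degrees of upright); the sunk bolt's cover is over 0.72 rad (41 degrees) open held by the fingers (over 0.3 N); the other two covers under 0.1 rad (horizontal distance between card_center and slot_mouth below 0.006 m and z of card_center in the frame of unit below 0.074 m and angle between card_center's own z axis and vertical below 0.12 rad and ((value of joint bolt_left above 0.005 m and value of joint cover_left above 0.72 rad and contact force between cover_left and the fingers above 0.3 N and value of joint each of cover_middle, cover_right below 0.1 rad) or (value of joint bolt_middle above 0.005 m and value of joint cover_middle above 0.72 rad and contact force between cover_middle and the fingers above 0.3 N and value of joint each of cover_left, cover_right below 0.1 rad) or (value of joint bolt_right above 0.005 m and value of joint cover_right above 0.72 rad and contact force between cover_right and the fingers above 0.3 N and value of joint each of cover_left, cover_middle below 0.1 rad))); the arm keeps its last pose, push and grip.
It fails at once if a cover is lifted (over 0.25 rad) whose bolt has not sunk ((value of joint cover_left above 0.25 rad and value of joint bolt_left below 0.003 m) or (value of joint cover_middle above 0.25 rad and value of joint bolt_middle below 0.003 m) or (value of joint cover_right above 0.25 rad and value of joint bolt_right below 0.003 m)).
It fails at once if another thing on the bench is moved by more than 40 mm (distance of any of solder_reel, tape_roll, screwdriver, heat_sink, connector, flux_jar, parts_box from where it was at the start of the episode above 0.04 m).
It also fails if it takes over 64 s, if anything falls off the work surface, if the arm or the gripper's body presses on something with over 40 N, if the wrist force passes 120 N, or if a joint passes its speed limit or range.

### The arm

A 7-joint arm with a two-finger parallel gripper is mounted at the origin on the work surface. World frame = base frame: x ahead of the robot, y to its left, z up, the work surface at z = 0. Lengths are in m, angles in rad, forces in N, time in s.
With the tool pointing down it reaches from about 0.425 to 0.925 m from the base axis. Payload 6.8 kg.
Tool frame: the origin (TCP) lies at the very end of the fingers, on their centre line; the grasp point (between the pads) lies 19 mm behind it; z points along the fingers, y is the line along which they close (so a half turn about z gives the same grasp; the last joint's range is limited). The gripper opens to 88 mm and grips with 3 to 60 N. Pads are 20 mm wide; open, the fingers measure 115 mm over their backs; the gripper's body (75 mm by 178 mm) begins 61 mm behind the grasp point.
Start: joints at [1.155, 0.477, 0.022, 1.555, -0.011, 1.109, -0.083], TCP at [0.205, -0.643, 0.223] pointing down, gripper open.
Joint ranges: [-2.96, 2.96], [-0.34, 2.1], [-1.41, 1.46], [0.24, 2.44], [-1.37, 4.51], [0.17, 1.92], [-2.96, 2.96]. Speed limits (rad/s): [2.39, 2.39, 3.14, 3.14, 3.14, 3.14, 3.14].

### API

Orientations are given as [roll, pitch, yaw] about the fixed x, y, z axes, in that order (R = Rz(yaw) Ry(pitch) Rx(roll)).
In Python, from cell import arm gives the robot as it stands. Calls block until the motion is done:
- arm.movep(position, orientation): joint-space move of the TCP to a pose.
- arm.movel(position, rate=0.15, rotation=None, f_stop=None): straight line of the TCP; rotation=None keeps the orientation; rate is the mean speed in m/s. With f_stop (N) it stops when the force on the tool has changed by that much, and returns True; else False.
- arm.movej(angles): joint-space move.
- arm.gripper_to(opening, squeeze=None): finger opening in m; squeeze is the grip in N (None keeps the last); returns when the fingers have stopped.
- arm.hold(seconds).
- arm.ik(position, orientation): joint angles nearest the present ones, or None.
- arm.get_state(): the state.
- arm.capture(name): name is "scene" or "side" or "wrist"; returns a dict with "img" (420x560x3 uint8, blue, green, red), "K" (3x3 intrinsics, pixels), "dist_coeffs" ([k1, k2, p1, p2, k3] as OpenCV has them; the pictures are not rectified), "world_from_camera" (4x4, takes a point from camera to world coordinates). Camera axes: x right, y up, looking along -z (the intrinsics and any distortion apply to the point x, -y, -z); pixel columns grow to the right and rows downward; lengths in m; the calibration is good to about 2 mm. A picture is of the moment at which its call begins. There is no depth.
A pose or a line that the arm cannot do raises arm.PlanningError and nothing moves.
- arm.sign_off(): hands the job in; it is judged then, once.
Trained networks look in the newest picture that a camera, given by its name, has taken for a name from the list of things; names that differ only in an ending like _2 or _b are one class to them, and where a whole thing is asked for, a point or a joint stands for the part that bears it (a point fixed in the world has none). Each returns a list of dicts, best first, with "score" (0 to 1); they miss things now and then, are a little off and sometimes report something else, mostly with a low value. They report only what shows in the picture. A call takes as long as a camera call. They do not tell look-alikes from the thing itself.
- arm.boxes_of(camera, label): "at" ([x, y, z] in m, in world coordinates, good to about 4 mm: the middle of the surface that is visible of it).
- arm.silhouettes(camera, label): "region" (420x560 bool, what is visible of it).
- arm.tip_of(camera, label): "at" ([x, y, z] in m, in world coordinates, good to about 4 mm: a listed point, or the origin of a listed thing).
The state is a dict: "time": time; "joint_pos": joint angles; "qd": joint speeds; "joint_torque": joint torques, N m; "tcp_pos": TCP position; "tool_rot": TCP orientation; "force": force on the tool from outside, world axes, zero at the start; "moment": the same for the moment, N m; "width": finger opening in m; "gripper_force": force on a finger pad.
Only numpy, scipy, OpenCV 4.12 (cv2) and the standard library are available. Lean on these libraries where they do the work, as an engineer would, in place of code of your own. Each camera call takes 0.05 s, during which the arm holds its last target. There are 200 camera calls.

## Working session

There is one attempt and no reset: what is moved stays moved. The work goes in short steps, each a Python script; the robot and the scene stay as the last script left them, time stands still between calls to the robot, and variables do not carry over. Pictures are saved under pics/ and viewed, at most 10 in all, crops included, and the job is handed in when it is done.

```bash
mkdir -p pics; python3 - <<'E'
from cell import arm
import cv2, numpy as np
for c in ["scene","side"]:
    d=arm.capture(c); cv2.imwrite(f"pics/{c}0.png",d["img"])
    print(c,np.round(d["world_from_camera"],3).tolist(),d["dist_coeffs"])
    for n in ["card_center","slot_mouth","unit","bolt_left_top","bolt_middle_top","bolt_right_top","bar_left","bar_middle","bar_right","parts_box","solder_reel","flux_jar","tape_roll","screwdriver","heat_sink","connector"]:
        print(n,[(np.round(r["at"],3).tolist(),round(r["score"],2)) for r in arm.tip_of(c,n)][:4])
    print("boxes",[(np.round(r["at"],3).tolist(),round(r["score"],2)) for r in arm.boxes_of(c,"card_center")])
print(arm.get_state())
E
```

```text
scene [[-0.885, -0.402, 0.235, 0.922], [0.465, -0.755, 0.461, 0.673], [-0.008, 0.518, 0.856, 1.32], [0.0, 0.0, 0.0, 1.0]] [-0.18857584  0.          0.          0.          0.        ]
card_center [([0.463, 0.316, 0.056], 0.85), ([0.495, -0.046, 0.086], 0.69), ([0.334, 0.392, 0.069], 0.67)]
slot_mouth [([0.534, 0.034, 0.061], 0.77)]
unit [([0.552, -0.081, -0.004], 0.75), ([0.522, -0.325, 0.002], 0.62)]
bolt_left_top [([0.491, -0.047, 0.083], 0.69)]
bolt_middle_top []
bolt_right_top [([0.518, -0.195, 0.084], 0.5)]
bar_left [([0.541, -0.03, 0.098], 0.86)]
bar_middle [([0.518, -0.195, 0.087], 0.64), ([0.555, -0.113, 0.098], 0.6)]
bar_right [([0.567, -0.185, 0.103], 0.7)]
parts_box [([0.638, -0.41, 0.001], 0.67), ([0.446, 0.198, -0.002], 0.5)]
solder_reel [([0.448, -0.388, -0.005], 0.71), ([0.467, 0.319, 0.054], 0.71)]
flux_jar [([0.639, -0.411, 0.0], 0.71), ([0.629, 0.45, -0.0], 0.65)]
tape_roll [([0.806, 0.08, 0.0], 0.91)]
screwdriver [([0.708, 0.248, 0.004], 0.84)]
heat_sink [([0.521, -0.326, 0.001], 0.54)]
connector [([0.444, 0.198, -0.002], 0.68)]
boxes [([0.352, 0.4, 0.105], 0.69), 
[... 1441 characters left out ...]
s': array([ 1.15490412,  0.4770111 ,  0.02239175,  1.55541116, -0.01151076,
        1.10932935, -0.08310543]), 'qd': array([ 6.47513359e-05, -3.18492240e-04, -2.30068235e-04, -2.16350544e-03,
       -8.78029693e-04,  5.30224085e-04,  5.22946443e-04]), 'joint_torque': array([ 4.16203948e-04, -5.82704973e+01,  1.53335933e+00, -2.72929233e+01,
       -5.43523324e-02,  1.00240315e-02,  7.49308106e-05]), 'tcp_pos': array([ 0.20450783, -0.64327359,  0.22265157]), 'tool_rot': array([-3.14156012e+00, -2.39650572e-05,  3.07768097e-01]), 'force': array([-0.99790235,  0.37321348,  0.33777629]), 'moment': array([-0.05152165,  0.02355682,  0.01651343]), 'gripper_force': 0.0, 'width': 0.08765863808484449}
```

View pics/scene0.png

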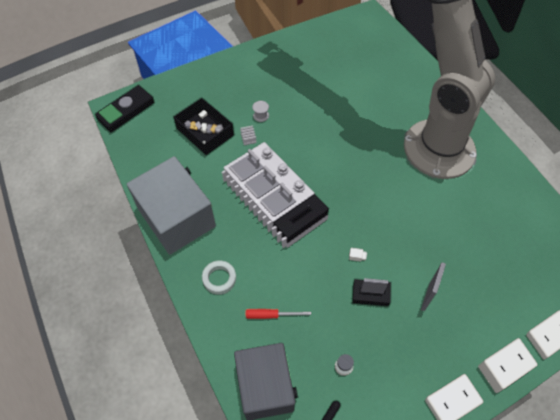

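View pics/side0.png

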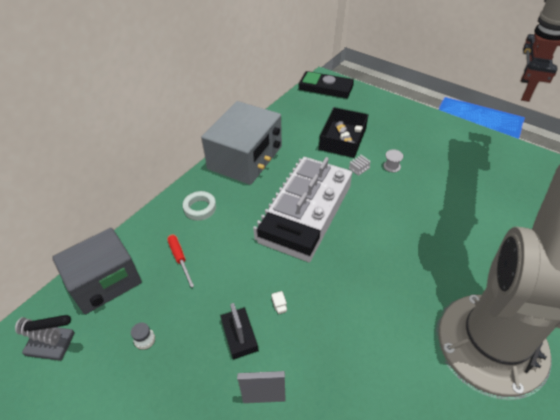

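```bash
cat > h.py <<'E'
from cell import arm
import cv2, numpy as np, pickle
P=np.pi
def snap(c,name):
    d=arm.capture(c); cv2.imwrite(f"pics/{name}.png",d["img"]); pickle.dump(d,open(f"pics/{name}.pkl","wb")); return d
def tip(c,n): return [(np.round(r["at"],4).tolist(),round(r["score"],2)) for r in arm.tip_of(c,n)][:3]
def ray(d,uv):
    p=cv2.undistortPoints(np.float32([[uv]]),d["K"],np.array(d["dist_coeffs"]))[0,0]
    T=d["world_from_camera"]; return T[:3,3],T[:3,:3]@np.array([p[0],-p[1],-1.])
def at_z(d,uv,z):
    o,v=ray(d,uv); return o+v*(z-o[2])/v[2]
def proj(d,X):
    T=np.linalg.inv(d["world_from_camera"]); p=T[:3,:3]@np.array(X)+T[:3,3]; p=p*[1,-1,-1]
    return cv2.projectPoints(p.reshape(1,1,3),np.zeros(3),np.zeros(3),d["K"],np.array(d["dist_coeffs"]))[0].ravel()
E
python3 - <<'E'
from h import *
arm.movel([0.205,-0.643,0.36],rate=0.3)
arm.movep([0.50,-0.06,0.36],[P,0,0.18])
print(arm.get_state()["time"]); d=snap("wrist","w_unit"); print(np.round(d["world_from_camera"],3).tolist())
for n in ["slot_mouth","unit","bolt_left_top","bolt_middle_top","bolt_right_top","bar_left","bar_middle","bar_right"]: print(n,tip("wrist",n))
arm.movep([0.43,0.29,0.36],[P,0,-0.48])
s=arm.get_state();print(s["time"],s["joint_pos"]); d=snap("wrist","w_card"); print(np.round(d["world_from_camera"],3).tolist())
print(tip("wrist","card_center"))
a=cv2.imread("pics/w_unit.png");b=cv2.imread("pics/w_card.png")
cv2.imwrite("pics/both.png",cv2.resize(np.hstack([a,b]),(800,300),interpolation=cv2.INTER_AREA))
E
```

```text
4.7333
[[0.178, 0.954, 0.241, 0.566], [-0.984, 0.172, 0.043, -0.049], [-0.0, -0.245, 0.97, 0.522], [0.0, 0.0, 0.0, 1.0]]
slot_mouth [([0.5325, 0.0361, 0.0642], 0.7)]
unit [([0.5512, -0.0771, -0.0018], 0.94)]
bolt_left_top [([0.4934, -0.0435, 0.0847], 0.69), ([0.4438, 0.198, -0.0003], 0.57)]
bolt_middle_top [([0.5049, -0.1146, 0.0805], 0.88)]
bolt_right_top [([0.5202, -0.1938, 0.0852], 0.73)]
bar_left [([0.5409, -0.0369, 0.101], 0.64)]
bar_middle [([0.5545, -0.1111, 0.0937], 0.94)]
bar_right [([0.5674, -0.1813, 0.0996], 0.86)]
6.525 [ 0.01651189  0.19659738 -0.83624851  1.69404862  0.15075025  1.31797694
 -2.89999229]
[[-0.463, 0.86, 0.217, 0.49], [-0.887, -0.449, -0.113, 0.259], [0.0, -0.244, 0.97, 0.522], [0.0, 0.0, 0.0, 1.0]]
[([0.4686, 0.3072, 0.0501], 0.87), ([0.3359, 0.3925, 0.0637], 0.58)]
```

View pics/w_card.png

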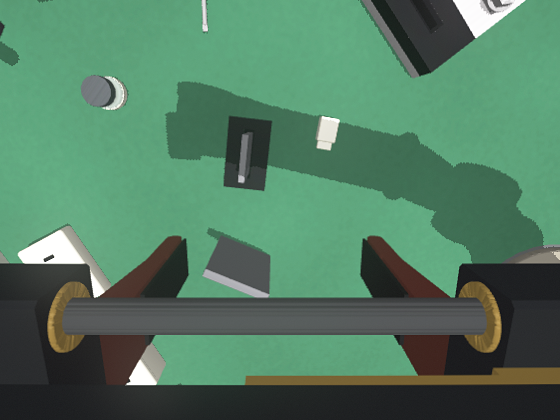

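View pics/w_unit.png

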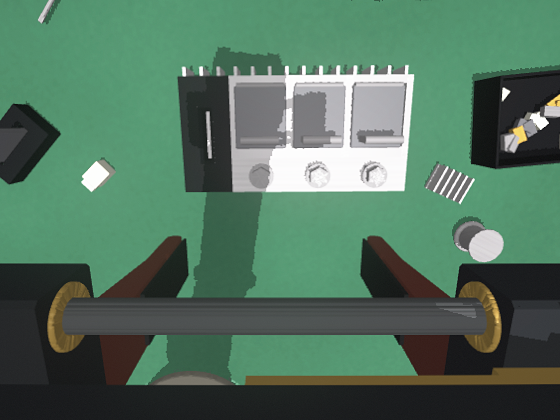

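```bash
python3 - <<'E'
from h import *
from scipy.optimize import least_squares
L=lambda n:pickle.load(open(f"pics/{n}.pkl","rb"))
d=L("w_card"); im=d["img"]
crop=cv2.resize(im[105:200,200:290],None,fx=6,fy=6,interpolation=cv2.INTER_CUBIC)
d2=L("w_unit"); c2=cv2.resize(d2["img"][60:200,170:280],None,fx=4.07,fy=4.07,interpolation=cv2.INTER_CUBIC)[:570]
crop=crop[:570]; h=min(len(crop),len(c2)); o=np.hstack([crop[:h,:540],c2[:h,:250]]); cv2.imwrite("pics/crop1.png",o)
# dark stand mask
g=im.max(2); m=(g<60).astype(np.uint8); m[:,:205]=0; m[:,290:]=0; m[:105]=0; m[205:]=0
n,lab,st,_=cv2.connectedComponentsWithStats(m); i=1+st[1:,4].argmax(); print(st[i])
c=max(cv2.findContours((lab==i).astype(np.uint8),0,2)[0],key=cv2.contourArea)
w=np.float32([at_z(d,p[0].astype(float),0.03)[:2] for p in c]); r=cv2.minAreaRect(w*1000); print(r)
sil=arm.silhouettes
# unit fit
obs={"s":[(.534,.034),(.535,.043),(.5325,.0361)],"bl":[(.491,-.047),(.491,-.047),(.4934,-.0435)],"bm":[(.505,-.121),(.5049,-.1146)],"br":[(.518,-.195),(.522,-.192),(.5202,-.1938)],
"al":[(.541,-.03),(.5409,-.0369)],"am":[(.555,-.113),(.554,-.108),(.5545,-.1111)],"ar":[(.567,-.185),(.569,-.184),(.5674,-.1813)]}
def mod(p):
    x,y,t,sx,sy=p; R=np.array([[np.cos(t),-np.sin(t)],[np.sin(t),np.cos(t)]])
    q={"bm":(0,0),"bl":(0,.075),"br":(0,-.075),"am":(.048,0),"al":(.048,.075),"ar":(.048,-.075),"s":(sx,sy)}
    return {k:R@np.array(v)+[x,y] for k,v in q.items()}
f=least_squares(lambda p:np.concatenate([np.array(o)-mod(p)[k] for k in obs for o in obs[k]]),[.505,-.12,.18,.02,.15])
print(np.round(f.x,4)); print({k:np.round(v,4).tolist() for k,v in mod(f.x).items()})
for k,uv,z in [("bl",(260,172),.0845),("bm",(317,172),.0845),("br",(374,172),.0845)]: print(k,at_z(d2,uv,z),proj(d2,[*mod(f.x)[k],z]))
for k,z in [("s",.06),("al",.099),("am",.099),("ar",.099)]: print(k,proj(d2,[*mod(f.x)[k],z]))
E
```

```text
[ 226  117   46   62 1648]
((473.773681640625, 309.97613525390625), (58.68749237060547, 83.51667785644531), 55.801719665527344)
[ 0.5064 -0.1188  0.1866  0.056   0.1487]
{'bm': [0.5064, -0.1188], 'bl': [0.4925, -0.0451], 'br': [0.5204, -0.1925], 'am': [0.5536, -0.1099], 'al': [0.5397, -0.0362], 'ar': [0.5675, -0.1836], 's': [0.5338, 0.0377]}
bl [ 0.50020887 -0.04216662  0.0845    ] [261.24353166 178.24265231]
bm [ 0.51319068 -0.11409865  0.0845    ] [319.4822013  177.77744519]
br [ 0.52620467 -0.18609399  0.0845    ] [377.69971084 177.3261001 ]
s [205.30592706 133.67857976]
al [260.13417505 140.98192721]
am [321.96855205 140.47946003]
ar [383.77480788 140.01210545]
```

View pics/crop1.png

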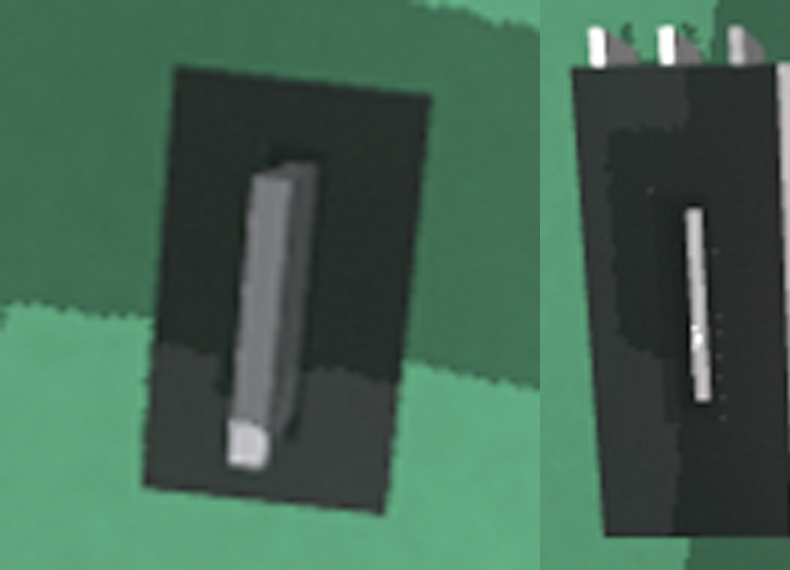

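```bash
python3 - <<'E'
from h import *
d=pickle.load(open("pics/w_card.pkl","rb"))
px=[(200+a/6,105+b/6) for a,b in [(255,175),(293,178),(268,468),(229,465)]]
W=np.array([at_z(d,p,.095) for p in px]); c=W.mean(0); v=(W[0]+W[1]-W[2]-W[3])/2; print("card",c,"len",np.linalg.norm(v),"yaw",np.arctan2(v[1],v[0]),"w",np.linalg.norm(W[1]-W[0]))
S=np.array([at_z(d,(200+a/6,105+b/6),.03) for a,b in [(176,67),(432,97),(384,514),(144,487)]]); print("stand",S.mean(0),[np.linalg.norm(S[i]-S[i-1]) for i in range(4)]); v=S[0]+S[1]-S[2]-S[3]; print("yaw",np.arctan2(v[1],v[0]))
d2=pickle.load(open("pics/w_unit.pkl","rb")); print("slot",at_z(d2,(205.9,134.7),.06))
yaw=np.arctan2(v[1],v[0])
for y in (yaw,yaw+P): 
    q=arm.ik([c[0],c[1],.2],[P,0,y]); print(y,None if q is None else np.round(q,2))
for y in (.187,.187+P):
    q=arm.ik([.534,.038,.2],[P,0,y]); print(y,None if q is None else np.round(q,2))
print(arm.get_state()["time"])
E
```

```text
card [0.46695312 0.31335869 0.095     ] len 0.06003402818229112 yaw -0.590227218175348 w 0.0077325866826772295
stand [0.46671781 0.31370025 0.03      ] [np.float64(0.0991832156041711), np.float64(0.05955918654779098), np.float64(0.09923095111811811), np.float64(0.05860183017536855)]
yaw -0.595519895669683
slot [0.53266254 0.03675651 0.06      ]
-0.595519895669683 [-0.55  0.32 -0.18  1.84  0.07  0.98 -2.93]
2.5460727579201103 [ 0.2   0.65 -1.28  1.8   0.67  1.21 -0.3 ]
0.187 [ 0.41  0.36 -0.74  1.88  0.29  1.01 -1.83]
3.328592653589793 [ 0.71  0.53 -1.18  1.86  0.55  1.12  1.09]
6.625
```

```bash
python3 - <<'E'
from h import *
x,y,w=.467,.3135,-.593+P
arm.movej([-0.55,0.32,-0.18,1.84,0.07,0.98,0.21])
print(arm.get_state()["tcp_pos"],arm.get_state()["tool_rot"])
arm.gripper_to(.06)
arm.movep([x,y,.13],[P,0,w])
print("hit",arm.movel([x,y,.056],rate=.1,f_stop=8))
arm.gripper_to(0,squeeze=25)
s=arm.get_state(); print(s["tcp_pos"],s["width"],s["gripper_force"],s["force"],s["time"])
arm.movel([x,y,.21],rate=.15)
s=arm.get_state(); print(s["tcp_pos"],s["width"],s["gripper_force"],s["force"],s["time"],s["joint_pos"])
q=arm.ik([.533,.0372,.18],[P,0,.187+P]); print(np.round(q,2))
d=snap("side","grip")
E
```

```text
[0.47088639 0.31171713 0.20381567] [3.13449195 0.00361226 2.54003338]
hit False
[0.46697673 0.3135012  0.05596733] 0.007847840115529713 24.999885857105255 [ 0.28922563 -0.79644295 -0.00245581] 12.0167
[0.46647615 0.31307598 0.20903163] 0.007777040295464869 24.999927878379822 [ 0.38355909  0.84218592 -1.0273579 ] 13.1917 [-0.55172283  0.31521939 -0.18487532  1.83344153  0.06760268  1.00072375
  0.21353828]
[-0.04  0.3  -0.18  1.93  0.07  0.92  1.51]
```

```bash
python3 - <<'E'
from h import *
x,y,w=.5332,.0372,.183+P
arm.movep([x,y,.18],[P,0,w])
arm.movel([x,y,.125],rate=.1); arm.hold(.2); f0=arm.get_state()["force"]
hit=arm.movel([x,y,.074],rate=.04,f_stop=8)
s=arm.get_state(); print(hit,s["tcp_pos"],s["force"]-f0,s["width"],s["time"],s["joint_pos"])
snap("scene","ins1")
E
```

```text
True [0.5327699  0.03712564 0.07585946] [-2.27966005e-03 -2.63224661e-01  5.99896819e+00] 0.007744931501440455 16.45 [-0.05446681  0.44687171 -0.1639052   2.00468489  0.10977398  0.69956438
  1.46708035]
```

```bash
python3 - <<'E'
from h import *
arm.gripper_to(.03); arm.hold(.4)
t=arm.get_state()["tcp_pos"]
arm.movel([t[0],t[1],.2],rate=.2)
d=snap("wrist","card_home"); print(tip("wrist","card_center"),arm.get_state()["time"])
a=.183+P; e=np.array([-np.sin(.183),np.cos(.183)]); bm=np.array([.508,-.118])
arm.gripper_to(0)
for n,k in (("left",1),("middle",0),("right",-1)):
    p=bm+k*.075*e
    arm.movep([*p,.12],[P,0,a]); arm.movel([*p,.100],rate=.1); arm.hold(.15)
    f0=arm.get_state()["force"]
    hit=arm.movel([*p,.073],rate=.025,f_stop=9); s=arm.get_state()
    print(n,hit,s["tcp_pos"],(s["force"]-f0)[2],s["time"])
    arm.movel([*p,.12],rate=.15)
    if hit and s["tcp_pos"][2]<.0805: print("LOOSE",n); break
snap("scene","tapped"); w=snap("wrist","tapw")
E
```

```text
[] 18.3333
left True [ 0.49437062 -0.04423046  0.08455995] 6.069745417794502 20.6833
middle True [ 0.50797521 -0.11803714  0.08454559] 8.864439569328363 22.6583
right True [ 0.52163746 -0.19177548  0.07787855] 6.69282674816748 24.7917
LOOSE right
```

```bash
python3 - <<'E'
import cv2,numpy as np
a=cv2.imread("pics/tapped.png")[130:250,200:340];a=cv2.resize(a,None,fx=2.8,fy=2.8)
b=cv2.imread("pics/card_home.png");b=cv2.resize(b,(int(560*.72),int(420*.72)))
h=min(len(a),len(b));cv2.imwrite("pics/chk.png",np.hstack([a[:h],b[:h]])[:,:800])
E
```

```text
(no output)
```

View pics/chk.png

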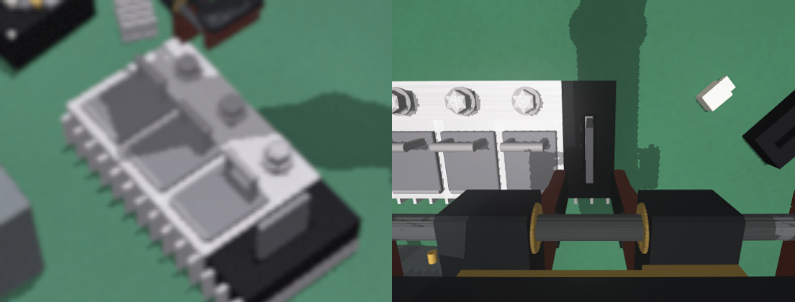

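```bash
python3 - <<'E'
from h import *
a=.184; ux=np.array([np.cos(a),np.sin(a)]); b=np.array([.5677,-.1836])
s=arm.get_state(); t=s["tcp_pos"]; print(np.round(s["joint_pos"],2))
arm.movel([t[0],t[1],.19],rate=.25)
best=None
for y in (a+P/2,a-P/2):
    q=arm.ik([*b,.16],[P,0,y]); print(None if q is None else np.round(q,2))
    if q is not None and abs(q[6])<2.4 and (best is None or abs(q[6])<best[0]): best=(abs(q[6]),y)
w=best[1]
arm.gripper_to(.04)
arm.movep([*b,.15],[P,0,w])
d=snap("wrist","prebar"); print(tip("wrist","bar_right"),tip("wrist","bolt_right_top"),w)
print("hit",arm.movel([*b,.081],rate=.06,f_stop=5)); s=arm.get_state(); print(s["tcp_pos"],s["force"],s["time"])
snap("side","atbar")
E
```

```text
[ 0.31  0.41 -0.09  1.93  0.05  0.8   1.95]
[ 0.05  0.42  0.21  1.82 -0.11  0.91  0.49]
[ 1.02  0.72 -1.19  1.76  0.72  1.18  2.95]
[([0.5675, -0.1823, 0.1011], 0.87)] [([0.5223, -0.198, 0.081], 0.77)] 1.7547963267948965
hit False
[ 0.56805202 -0.18371923  0.08144928] [-0.50306819 -0.44242672 -0.54753016] 29.3
```

```bash
python3 - <<'E'
import cv2,numpy as np
a=cv2.imread("pics/prebar.png");a=cv2.resize(a,(400,300))
b=cv2.imread("pics/atbar.png")[120:270,230:430];b=cv2.resize(b,(400,300))
cv2.imwrite("pics/chk2.png",np.hstack([a,b]))
E
```

```text
(no output)
```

View pics/chk2.png

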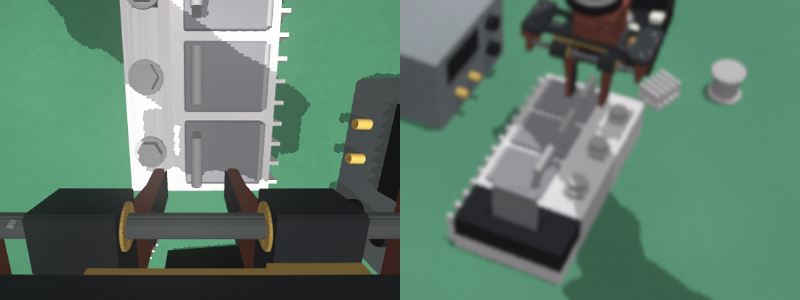

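```bash
python3 - <<'E'
from h import *
d1=pickle.load(open("pics/tapped.pkl","rb")); d2=pickle.load(open("pics/atbar.pkl","rb"))
def tri(u,v):
    o1,r1=ray(d1,u);o2,r2=ray(d2,v);s=np.linalg.lstsq(np.stack([r1,-r2],1),o2-o1,rcond=None)[0];p,q=o1+r1*s[0],o2+r2*s[1];return (p+q)/2,np.linalg.norm(p-q)
print(tri((183,162),(281,124)),tri((212,203),(247,143)))
arm.gripper_to(0,squeeze=20); s=arm.get_state(); print(s["width"],s["gripper_force"],s["tcp_pos"],s["force"])
E
```

```text
(array([ 0.76115816, -0.24947204,  0.11022563]), np.float64(0.0017083349822648948)) (array([ 0.74695707, -0.0651729 ,  0.15843258]), np.float64(0.02010087136567137))
0.009355376768230398 20.000024735927582 [ 0.56818959 -0.18351364  0.081094  ] [ 2.39111892  0.52367593 -1.35350486]
```

```bash
python3 - <<'E'
from h import *
a=.184; ux=np.array([np.cos(a),np.sin(a)]); t=arm.get_state()["tcp_pos"].copy()
for th in np.linspace(.12,.96,8):
    dx=.066-.066*np.cos(th)+.0355*np.sin(th); dz=.066*np.sin(th)+.0355*np.cos(th)-.0355
    h=arm.movel([*(t[:2]+ux*dx),t[2]+dz],rate=.05,f_stop=20); s=arm.get_state()
    print(round(th,2),h,np.round(s["tcp_pos"],4),np.round(s["force"],1),round(s["width"],4),round(s["gripper_force"],1),round(s["time"],1))
    if h: break
snap("side","lifted");snap("scene","lifted2")
a=cv2.resize(cv2.imread("pics/lifted.png")[120:270,230:430],(400,300));b=cv2.resize(cv2.imread("pics/lifted2.png")[110:260,190:390],(400,300))
cv2.imwrite("pics/chk3.png",np.hstack([a,b]))
E
```

```text
0.12 False [ 0.5726 -0.1827  0.0888] [-0.4 -1.  -1.7] 0.0094 20.0 30.3
0.24 False [ 0.5777 -0.1817  0.0959] [-3.5 -0.9  0.6] 0.0094 20.0 30.6
0.36 False [ 0.5837 -0.1807  0.1026] [-6.5 -0.9  4. ] 0.0092 20.0 30.9
0.48 False [ 0.5907 -0.1794  0.1086] [-8.3  1.   8.6] 0.0092 20.0 31.3
0.6 False [ 0.5993 -0.1781  0.1135] [-7.3 -0.7  8.4] 0.0097 20.0 31.6
0.72 False [ 0.6081 -0.1765  0.1171] [-3.9 -1.6  6.3] 0.0097 20.0 31.9
0.84 False [ 0.6168 -0.1749  0.1195] [-3.7 -1.4  6.6] 0.0098 20.0 32.3
0.96 False [ 0.6254 -0.1733  0.1207] [-1.7 -0.5  5.1] 0.0092 20.0 32.6
```

View pics/chk3.png

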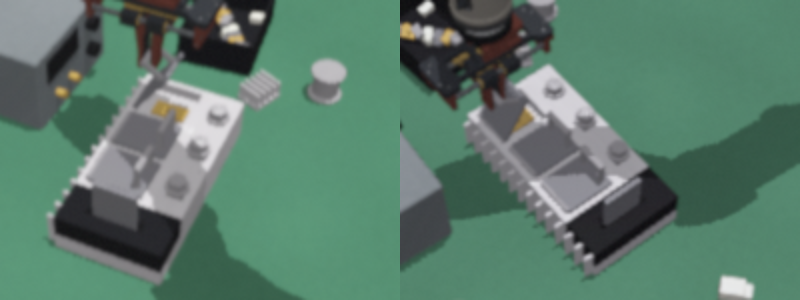

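```bash
python3 - <<'E'
from h import *
a=.184; ux=np.array([np.cos(a),np.sin(a)]); t=np.array([.56819,-.18351,.0811]); th=1.07
dx=.066-.066*np.cos(th)+.0355*np.sin(th); dz=.066*np.sin(th)+.0355*np.cos(th)-.0355
h=arm.movel([*(t[:2]+ux*dx),t[2]+dz],rate=.04,f_stop=15); arm.hold(.3); s=arm.get_state()
print(h,s["tcp_pos"],s["force"],s["width"],s["gripper_force"],s["time"])
arm.capture("side"); print(tip("side","bar_right")); arm.capture("scene"); print(tip("scene","bar_right"))
if s["width"]>.008 and s["gripper_force"]>5: print(arm.sign_off())
E
```

```text
False [ 0.6326716  -0.17186819  0.12066234] [ 0.4371343  -3.27342297  3.29437151] 0.009387572679564533 19.999894201755524 33.3583
[([0.6359, -0.1722, 0.1359], 0.58)]
[([0.6324, -0.1708, 0.1395], 0.79)]
the job is handed in; nothing more can be done
None
```

I handed the job in at about 33 s: the card is fully down in the slot and released, and the right bolt was the loose one (it sank about 7 mm). The gripper is holding the right cover at about 1.07 rad (61°, worked out from the arm's position), with the other two covers shut.

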